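# Set the strip feeder's side guide with its knurled wheel

## Robot

A 6-joint arm with a two-finger parallel gripper is mounted at the origin on the work surface. World frame = base frame: x ahead of the robot, y to its left, z up, the work surface at z = 0. Lengths are in mm, angles in rad, forces in N, time in s.
With the tool pointing down it reaches from about 325 to 750 mm from the base axis. Payload 7.6 kg.
Tool frame: the origin (TCP) lies between the finger pads; the fingertips stand 25 mm ahead of it and the grasp point (between the pads) lies 6 mm ahead of it; z points along the fingers, y is the line along which they close (so a half turn about z gives the same grasp; the last joint's range is limited). The gripper opens to 85 mm and grips with 20 to 120 N. Pads are 22 mm wide; open, the fingers measure 114 mm over their backs; the gripper's body (76 mm by 85 mm) begins 54 mm behind the grasp point. The pads swing forward as they close: fully open they stand 13 mm farther back than shut.
Start: joints at [-1.262, 0.052, 1.401, -0, 1.689, -0.07], TCP at [194.173, -487.791, 256.323] pointing down, gripper open.
Joint ranges: [-2.9, 2.9], [-0.91, 2.17], [0.12, 2.37], [-1.06, 4.2], [0.26, 2.73], [-2.93, 2.93]. Speed limits (rad/s): [2.57, 2.57, 3.01, 3.14, 3.14, 3.14].

## Interface

Orientations are given as a unit quaternion [x, y, z, w].
In Python, from rig import robot, grab_frame, camera_params, spotter gives the robot as it stands. The module is installed in compiled form; this text tells all that it offers.
- The arm moves only by the tool carry_out, never from a script. Its argument "moves" is a list that holds one entry, the list of rows, each a list of 7 numbers: the shift along the tool's x, y, z in m, then the turn, a rotation vector about the tool's x, y, z in degrees, then the finger opening in m, from 0 to 0.0854. A call has 1 to 12 rows; each row shifts and turns the commanded pose from where the row before left it, along the tool's axes as they then stand; what a row does not reach is not made up. A row lasts 1/12 s, in which the tool goes at most 41.7 mm and 7.16 degrees, less where a joint would pass 70% of its speed; a pose out of reach is approached as far as the arm can. A call is refused whole if a number of a shift passes 0.0417 or a number of a turn 7.16, either way. A call with a gripper value outside its range is refused whole. The fingers move at their own pace and stop on an object; the grip force is fixed at half the most. Time passes only in rows, so rows that do not move let the fingers close. It gives the time, the measured TCP pose, the force, the opening and the grip force at its end, in the units of the state.
- robot.get_obs(): the state, without advancing time (a new reading comes with each control period).
- grab_frame(name): name is "side" or "top"; returns (picture, depth): 480x640x3 uint8, red, green, blue; 480x640 float32, mm along the optical axis (not along the pixel's ray), 0 where there is no reading.
- camera_params(name): a dict with "mtx" (3x3 intrinsics, pixels), "origin" and "attitude" of the camera in the world. Camera axes: x right, y down, z forward; pixel columns grow to the right and rows downward; lengths in mm; the calibration is good to about 2 mm. A picture is of the moment at which its call begins. camera_params takes no time and is no camera call.
- robot.finish_job(): hands the job in; it is judged then, once.
Trained networks look in the newest picture that a camera, given by its name, has taken for a name from the list of things; names that differ only in an ending like _2 or _b are one class to them, and where a whole thing is asked for, a point or a joint stands for the part that bears it (a point fixed in the world has none). Each returns a list of dicts, best first, with "conf" (0 to 1); they miss things now and then, are a little off and sometimes report something else, mostly with a low value. They report only what shows in the picture. A call takes as long as a camera call.
- spotter.search_frame(camera, name): "box" ([centre column, centre row, width, height] in pixels, round what is visible of it).
The state is a dict: "t": time; "joints": joint angles; "joint_velocities": joint speeds; "tau": joint torques, N m; "eef_pos": TCP position; "tool_rot": TCP orientation; "ft_force": force on the tool from outside, world axes, zero at the start; "ft_torque": the same for the moment, N m; "opening": finger opening in mm; "grip_force": force on a finger pad.
Only numpy, scipy, OpenCV 4.12 (cv2) and the standard library are available. Lean on these libraries where they do the work, as an engineer would, in place of code of your own. Each camera call takes 0.05 s, during which the arm holds its last target. There are 200 camera calls.

## Task

Set the side guide of the blue strip feeder for the next batch: lay a fingertip on the rim of the knurled wheel at its front and roll the wheel, stroke after stroke, until the gap between the guides has closed so far that the guide's black pointer stands on the red gauge mark, then take the hand clear. Move the guide only by its wheel, never by pushing the guide itself. Pick nothing up, and leave the carton, the glue bottle and the stack of card strips where they are.

Things in the scene. Friction and masses are not known exactly. Their poses are not given: they have to be found in the camera images.
- feeder: blue bench feeder for card strips, fixed, 290 mm deep (x), 380 mm wide (y), with a drive box on its right (-y). Origin: under its centre at table height; x points away from the robot's side, y to its left. Front deck (x -145 to -85 mm) and steel bed behind it (to x 145 mm) are 74 mm high; a grey gearbox behind the wheel (x -82 to -56 mm, y -24 to 24 mm) is 94 mm high; other parts up to 130 mm
- wheel: knurled steel wheel, 64 mm diameter, 26 mm wide, upright, half sunk in the front deck, axle level along the feeder's x. Origin: its centre on the axle, 66 mm above the table (this frame turns with the wheel). Turns freely both ways (about 2 N at the rim), stays where left. A 58 mm guard cheek, 6 mm thick, stands on either side; the rim is 3 mm proud of them. One knurl ridge is brass
- wheel_top (a point): topmost point of the wheel's rim, mid-width, 98 mm above the table; does not turn with the wheel; axes as the feeder. A fingertip pressed down here with 5 to 15 N and drawn along the feeder's y takes the rim with it. Drawing to the feeder's right (-y) closes the gap; the guide goes the same way as the finger, 4.4 mm for every 10 mm at the rim (14 mm per radian)
- guide: the moving side guide: aluminium bar 170 mm long (feeder's x), 6 mm thick, 40 mm high, on the left of the bed; the other, fixed guide stands at y -120 mm in the feeder's frame. The wheel drives it along the feeder's y through a rack that runs in the grey gearbox. Not to be pushed. Origin: mid-plane of the bar at bed height, x = 0 in the feeder's frame
- pointer_tip (a point): tip, on the centre line, of the black pointer: a blade 4 mm wide at the rear end of the moving guide, over the white scale at the bed's rear edge, 80 mm above the table; axes as the feeder
- gauge_clip: red gauge clip fixed on the rear edge of the white scale; its blade, 5 mm wide (y), is the gauge mark. Origin: at bed height, 74 mm above the table, 1.5 mm before the blade's tip on its centre line; axes as the feeder
- gauge_mark (a point): tip of the red gauge mark, on the centre line of its 5 mm wide blade, 80 mm above the table; axes as the feeder. The guide is set when pointer_tip has this same y in the feeder's frame; at the start pointer_tip lies 15 to 52 mm to its left (+y)
- carton: small white and red carton 36 x 56 x 32 mm, loose on the front deck to the left of the wheel; leave alone. Origin: centre of its underside
- glue_bottle: white bottle with an orange cap, 54 mm diameter, 140 mm high, loose on the table to the right of the feeder; leave alone. Origin: centre of its underside
- strip_stack: loose stack of tan card strips 300 x 60 x 24 mm on the table to the left of the feeder; leave alone. Origin: centre of its underside

How it is judged (in metres and radians):
On the way:
1. a finger bears on the knurled wheel while the pointer is still short of the mark (contact force between the fingers and wheel above 0.5 N and y of pointer_tip in the frame of gauge_mark above 0.006 m), for 0.1 s.
At the end, for the whole second after the job is handed in: the pointer's centre line stands within the width of the red mark (2.5 mm either side of its centre line) and the guide is at rest; carton, bottle and strip stack are within 15 mm of where they were, the bottle upright (y of pointer_tip in the frame of gauge_mark between -0.0025 and 0.0025 m and linear speed of guide below 0.005 m/s and distance of each of carton, glue_bottle, strip_stack from where it was at the start of the episode below 0.015 m and angle between glue_bottle's own z axis and vertical below 0.2 rad); the robot touches nothing.
It fails at once if the robot pushed the guide itself (contact force between any of the fingers, the arm and guide above 2 N).
It fails at once if the carton, the glue bottle or the strip stack was shifted or lifted (distance of any of carton, glue_bottle, strip_stack from where it was at the start of the episode above 0.015 m).
It also fails if it takes over 45 s, if anything falls off the work surface, if the arm or the gripper's body presses on something with over 40 N, if the wrist force passes 120 N, or if a joint passes its speed limit or range.

## Working session

There is one attempt and no reset: what is moved stays moved. The work goes in short steps, Python scripts to look and compute and a tool call to move; the robot and the scene stay as the last step left them, time stands still between calls to the robot, and variables do not carry over. Pictures are saved under pics/ and viewed, at most 10 in all, crops included, and the job is handed in when it is done.

Besides the shell and the picture viewer there is one more tool, called in YAML: its name, and indented under it one key for each argument. carry_out: Moves the arm, as the interface text tells. Its arguments: {"type":"object","properties":{"moves":{"type":"array","items":{"type":"array","items":{"type":"array","items":{"type":"number"}}}}},"required":["moves"]}

```bash
mkdir -p pics; cat > h.py <<'E'
import numpy as np, cv2
from scipy.spatial.transform import Rotation as R
from rig import robot, grab_frame, camera_params, spotter
def cam(n):
    p=camera_params(n); a=np.array(p["attitude"],float)
    M=R.from_quat(a).as_matrix() if a.size==4 else a.reshape(3,3)
    return np.array(p["mtx"]),np.array(p["origin"],float),M
def ray(n,u,v,z):
    K,o,M=cam(n); d=M@np.linalg.inv(K)@[u,v,1]; return o+d*(z-o[2])/d[2]
def pix(n,P):
    K,o,M=cam(n); q=K@(M.T@(np.array(P)-o)); return q[:2]/q[2]
E
python3 - <<'E'
from h import *
for n in("top","side"):
    im,d=grab_frame(n); cv2.imwrite(f"pics/{n}0.png",im[:,:,::-1]); np.save(f"{n}0.npy",d)
    print(n,camera_params(n))
    for k,z in(("wheel",98),("wheel_top",98),("pointer_tip",80),("gauge_clip",80),("guide",114),("carton",106),("glue_bottle",140),("feeder",74)):
        r=spotter.search_frame(n,k)[:2]
        for x in r: print(k,round(x["conf"],2),np.round(x["box"]),np.round(ray(n,*x["box"][:2],z)))
o=robot.get_obs();print(o)
E
```

```text
top {'mtx': array([[620.14560583,   0.        , 320.39379612],
       [  0.        , 620.14560583, 236.41009063],
       [  0.        ,   0.        ,   1.        ]]), 'origin': array([ 528.4157926 ,   40.89041833, 1283.18746632]), 'attitude': array([ 0.7116841 , -0.70070329,  0.03354977, -0.03735045])}
wheel_top 0.92 [322. 240. 233. 156.] [640.  45.  98.]
pointer_tip 0.8 [280. 224.  84. 108.] [672. 127.  80.]
guide 0.63 [285. 222.  88. 106.] [673. 116. 114.]
carton 0.87 [234. 295.  30.  21.] [532. 209. 106.]
glue_bottle 0.74 [438. 305.  33.  26.] [ 521. -169.  140.]
feeder 0.61 [320. 241. 234. 155.] [640.  50.  74.]
side {'mtx': array([[452.24330368,   0.        , 306.21174835],
       [  0.        , 452.24330368, 238.26119319],
       [  0.        ,   0.        ,   1.        ]]), 'origin': array([296.68346035, 946.68791187, 643.82172012]), 'attitude': array([-0.16634331,  0.85151219, -0.48976492,  0.08594892])}
wheel 0.5 [346. 256.  18.  21.] [521. 115.  98.]
wheel_top 0.62 [292. 259. 175. 143.] [627. 173.  98.]
pointer_tip 0.61 [284. 257. 101.  38.] [656. 148.  80.]
guide 0.57 [284
[... 319 characters left out ...]
y([-1.26226771e+00,  5.22137348e-02,  1.40072370e+00, -1.17370059e-05,
        1.68858563e+00, -7.03021661e-02]), 'joint_velocities': array([-3.13587208e-04, -4.25751939e-04,  1.48045559e-03, -3.39210946e-04,
        2.12684088e-04, -8.30462056e-05]), 'tau': array([ 1.88850254e-04, -3.81543446e+01, -3.60303891e+01, -6.76683771e-05,
        2.74711283e-04,  4.46253701e-08]), 'eef_pos': array([ 194.18493715, -487.78306349,  256.30416925]), 'tool_rot': array([ 9.82114605e-01,  1.88284098e-01, -1.65164976e-06,  3.52419951e-05]), 'ft_force': array([-1.24922634,  0.81112112,  0.64351966]), 'ft_torque': array([ 0.02536958, -0.01142387, -0.01578544]), 'grip_force': 0.0, 'opening': 85.44909712633627}
```

```bash
python3 - <<'E'
import cv2
a=cv2.imread("pics/top0.png"); cv2.imwrite("pics/c1.png",cv2.resize(a[140:340,190:456],None,fx=3,fy=3,interpolation=cv2.INTER_CUBIC))
E
```

```text
(no output)
```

View pics/c1.png

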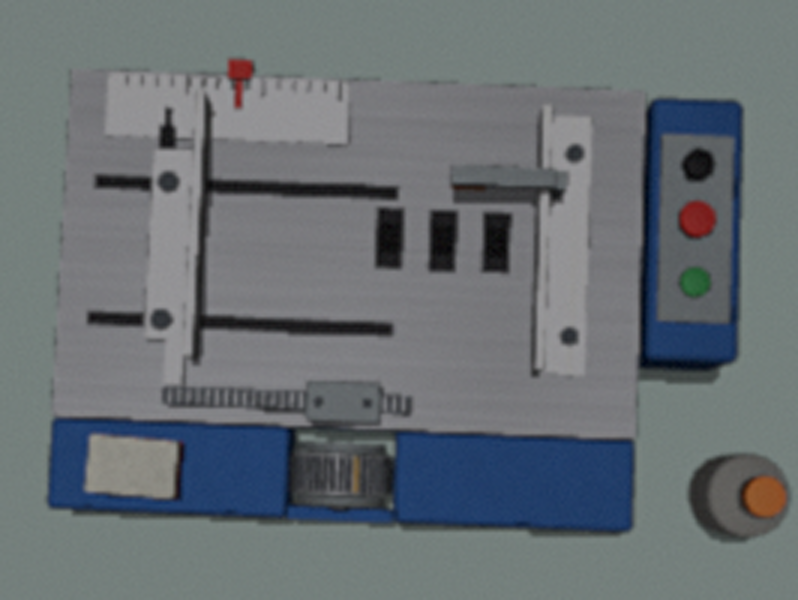

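The top view crop (3x, offset 190,140) shows the feeder slightly rotated. In crop pixels, the wheel is at about (341,474), the black pointer tip at (168,109), the red mark tip at (238,107), the carton at (133,466) and the bottle at (740,495). No strip stack shows in this crop.

```bash
python3 - <<'E'
from h import *
f=lambda u,v,z: ray("top",190+u/3,140+v/3,z)
C=[f(70,70,74),f(645,92,74),f(633,530,74),f(50,507,74)]
print(np.round(C))
L=[(145,190),(145,-190),(-145,-190),(-145,190)]
from scipy.optimize import least_squares
def res(p,L=L):
    c,s=np.cos(p[2]),np.sin(p[2]); return np.concatenate([[p[0]+c*a-s*b-q[0],p[1]+s*a+c*b-q[1]] for (a,b),q in zip(L,C)])
r=least_squares(res,[640,45,0]);print(r.x,r.fun.round(1))
x,y,t=r.x;Q=np.array([[np.cos(t),-np.sin(t)],[np.sin(t),np.cos(t)]])
for n,u,v,z in(("wheel",341,474,98),("ptr",168,109,80),("mark",238,107,80),("box",344,402,94)):
    w=f(u,v,z);print(n,w.round(1),(Q.T@(w[:2]-[x,y])).round(1))
d=np.load("top0.npy");K,o,M=cam("top")
for u,v in((341,474),(200,474),(500,480),(344,402)):
    a,b=190+u/3,140+v/3;k=d[round(b),round(a)];print((o+M@(np.linalg.inv(K)@[a,b,1]*k)).round(1))
o=robot.get_obs();print(R.from_quat(o["tool_rot"]).as_matrix().round(3))
E
```

```text
[[ 793.  263.   74.]
 [ 783. -117.   74.]
 [ 497. -110.   74.]
 [ 505.  267.   74.]]
[ 6.44447208e+02  7.56835873e+01 -2.17235961e-02] [ 1.  -0.6  1.9 -0.4 -1.2 -1.2 -1.7  2.2]
wheel [529.4  78.2  98. ] [-115.   -0.]
ptr [766.2 196.8  80. ] [119.1 123.7]
mark [768.2 150.8  80. ] [122.1  77.8]
box [575.2  77.2  94. ] [-69.2   0. ]
[529.4  78.2  97.3]
[528.  170.2  73.2]
[527.2 -24.   72.9]
[575.3  77.3  92.6]
[[ 0.929  0.37   0.   ]
 [ 0.37  -0.929 -0.   ]
 [-0.     0.    -1.   ]]
```

carry_out:
  moves:
    - [[0, 0, 0, 0, 0, 5.74, 0], [0, 0, 0, 0, 0, 5.74, 0], [0, 0, 0, 0, 0, 5.74, 0], [0, 0, 0, 0, 0, 5.74, 0], [0.016, -0.0287, 0, 0, 0, 0, 0], [0.016, -0.0287, 0, 0, 0, 0, 0], [0.016, -0.0287, 0, 0, 0, 0, 0], [0.016, -0.0287, 0, 0, 0, 0, 0], [0.016, -0.0287, 0, 0, 0, 0, 0], [0.016, -0.0287, 0, 0, 0, 0, 0], [0.016, -0.0287, 0, 0, 0, 0, 0], [0.016, -0.0287, 0, 0, 0, 0, 0]]

```text
t: 1.9
eef_pos: [327.6, -259.6, 256.5]
tool_rot: [1.0, -0.011, 0.0, 0.0]
ft_force: [0.9, -0.0, 0.6]
opening: -0.0
grip_force: 0.0
```

carry_out:
  moves:
    - [[0.016, -0.0287, 0, 0, 0, 0, 0], [0.016, -0.0287, 0, 0, 0, 0, 0], [0.016, -0.0287, 0, 0, 0, 0, 0], [0.016, -0.0287, 0, 0, 0, 0, 0], [0.016, -0.0287, 0, 0, 0, 0, 0], [0.016, -0.0287, 0, 0, 0, 0, 0], [0.016, -0.0287, 0, 0, 0, 0, 0], [0.016, -0.0287, 0, 0, 0, 0, 0], [0, 0, 0, 0, 0, 0, 0]]

```text
t: 2.65
eef_pos: [461.7, -30.3, 256.1]
tool_rot: [1.0, -0.009, 0.0, -0.001]
ft_force: [0.7, -0.2, -0.5]
opening: 0.1
grip_force: 0.0
```

carry_out:
  moves:
    - [[0.0109, -0.0243, 0.015, 0, 0, 0, 0], [0.0109, -0.0243, 0.015, 0, 0, 0, 0], [0.0109, -0.0243, 0.015, 0, 0, 0, 0], [0.0109, -0.0243, 0.015, 0, 0, 0, 0], [0.0109, -0.0243, 0.015, 0, 0, 0, 0], [0.0109, -0.0243, 0.015, 0, 0, 0, 0], [0, 0, 0, -6, 0, 0, 0], [0, 0, 0, -6, 0, 0, 0], [0, 0, 0, -6, 0, 0, 0], [0, 0, 0, -6, 0, 0, 0], [0, 0, 0, -6, 0, 0, 0], [0, 0, 0, 0, 0, 0, 0]]

```text
t: 3.65
eef_pos: [528.0, 111.4, 164.5]
tool_rot: [0.965, -0.009, -0.004, 0.261]
ft_force: [-0.8, -0.0, -1.2]
opening: 0.2
grip_force: 0.0
```

```bash
cat > st.py <<'E'
from h import *
o=robot.get_obs();p=o["eef_pos"];M=R.from_quat(o["tool_rot"]).as_matrix()
# position relative to axle, in feeder axes
t=-.0217;Q=np.array([[np.cos(t),np.sin(t),0],[-np.sin(t),np.cos(t),0],[0,0,1]])
r=Q@(p-[529.4,78.2,66]);Z=Q@M
print("t",o["t"],"pos",p.round(1),"rel",r.round(1),"R",np.hypot(r[1],r[2]).round(1),"ang",np.degrees(np.arctan2(r[1],r[2])).round(1))
print("tilt",np.degrees(np.arctan2(-Z[1,2],-Z[2,2])).round(1),"axle in tool axes mm",(M.T@([529.4,78.2,66]-p)).round(1),"x",Z[:,0].round(3),"F",o["ft_force"].round(1))
E
python3 st.py
```

```text
t 3.65 pos [528.  111.4 164.5] rel [-2.1 33.1 98.5] R 103.9 ang 18.6
tilt 30.3 axle in tool axes mm [  2.3 -21.  101.8] x [ 1.     0.003 -0.003] F [-0.8 -0.  -1.2]
```

carry_out:
  moves:
    - [[0.0006, -0.0053, 0.01, 0, 0, 0, 0], [0.0006, -0.0053, 0.01, 0, 0, 0, 0], [0.0006, -0.0053, 0.01, 0, 0, 0, 0], [0.0006, -0.0053, 0.01, 0, 0, 0, 0], [0, 0, 0, 0, 0, 0, 0], [0, 0, 0.001, 0, 0, 0, 0], [0, 0, 0.001, 0, 0, 0, 0], [0, 0, 0, 0, 0, 0, 0]]

```text
t: 4.32
eef_pos: [531.4, 107.2, 119.8]
tool_rot: [0.966, -0.011, -0.002, 0.259]
ft_force: [0.0, 0.2, 0.1]
opening: 0.2
grip_force: 0.0
```

```bash
python3 st.py
```

```text
t 4.3167 pos [531.4 107.2 119.8] rel [ 1.3 29.  53.8] R 61.1 ang 28.3
tilt 30.0 axle in tool axes mm [-1.4 -1.7 61.1] x [ 1.    -0.     0.001] F [0.  0.2 0.1]
```

carry_out:
  moves:
    - [[-0.001, -0.001, 0.001, 0, 0, 0, 0], [0, 0, 0.001, 0, 0, 0, 0], [0, 0, 0.001, 0, 0, 0, 0], [0, 0, 0.001, 0, 0, 0, 0], [0, 0, 0, 0, 0, 0, 0]]

```text
t: 4.73
eef_pos: [530.2, 106.5, 116.0]
tool_rot: [0.966, -0.011, -0.003, 0.259]
ft_force: [-2.1, 2.4, 3.0]
opening: 0.1
grip_force: 2.2
```

carry_out:
  moves:
    - [[0, 0, 0.001, 0, 0, 0, 0], [0, 0, 0, 0, 0, 0, 0]]

```text
t: 4.9
eef_pos: [530.2, 106.5, 115.9]
tool_rot: [0.966, -0.011, -0.002, 0.258]
ft_force: [-4.8, 5.3, 8.9]
opening: -0.4
grip_force: 5.0
```

```bash
python3 st.py
```

```text
t 4.9 pos [530.2 106.5 115.9] rel [ 0.2 28.3 49.9] R 57.4 ang 29.6
tilt 29.9 axle in tool axes mm [-0.3 -0.4 57.4] x [ 1.    -0.     0.001] F [-4.8  5.3  8.9]
```

carry_out:
  moves:
    - [[0, 0.0049, 0.0002, 5, 0, 0, 0], [0, 0.0049, 0.0002, 5, 0, 0, 0], [0, 0.0049, 0.0002, 5, 0, 0, 0], [0, 0.0049, 0.0002, 5, 0, 0, 0]]

```text
t: 5.23
eef_pos: [530.3, 87.9, 122.4]
tool_rot: [0.996, -0.011, 0.001, 0.085]
ft_force: [0.2, 0.2, 0.0]
opening: -0.0
grip_force: 0.0
```

```bash
python3 st.py
```

```text
t 5.2333 pos [530.3  87.9 122.4] rel [ 0.7  9.8 56.4] R 57.3 ang 9.8
tilt 9.7 axle in tool axes mm [-0.9  0.1 57.3] x [1.    0.001 0.003] F [0.2 0.2 0. ]
```

carry_out:
  moves:
    - [[0, 0, 0.001, 0, 0, 0, 0], [0, 0, 0, 0, 0, 0, 0]]

```text
t: 5.4
eef_pos: [530.7, 86.1, 122.5]
tool_rot: [0.996, -0.012, 0.001, 0.088]
ft_force: [-1.1, 0.4, 11.5]
opening: -0.3
grip_force: 5.3
```

carry_out:
  moves:
    - [[0, 0.0049, 0.0003, 5, 0, 0, 0], [0, 0.0049, 0.0003, 5, 0, 0, 0], [0, 0.0049, 0.0003, 5, 0, 0, 0]]

```text
t: 5.65
eef_pos: [530.5, 73.4, 122.7]
tool_rot: [0.999, -0.01, 0.003, -0.045]
ft_force: [-0.8, 1.7, 4.4]
opening: 0.1
grip_force: 1.9
```

```bash
python3 - <<'E'
from h import *
im,d=grab_frame("top"); cv2.imwrite("pics/c2.png",cv2.resize(im[140:340,190:456,::-1],None,fx=3,fy=3,interpolation=cv2.INTER_CUBIC))
E
python3 st.py
```

```text
t 5.7 pos [530.4  71.1 122.4] rel [ 1.2 -7.1 56.4] R 56.8 ang -7.2
tilt -5.4 axle in tool axes mm [-1.4 -1.8 56.8] x [ 1.    -0.002  0.004] F [-1.4 -1.8 12.3]
```

View pics/c2.png

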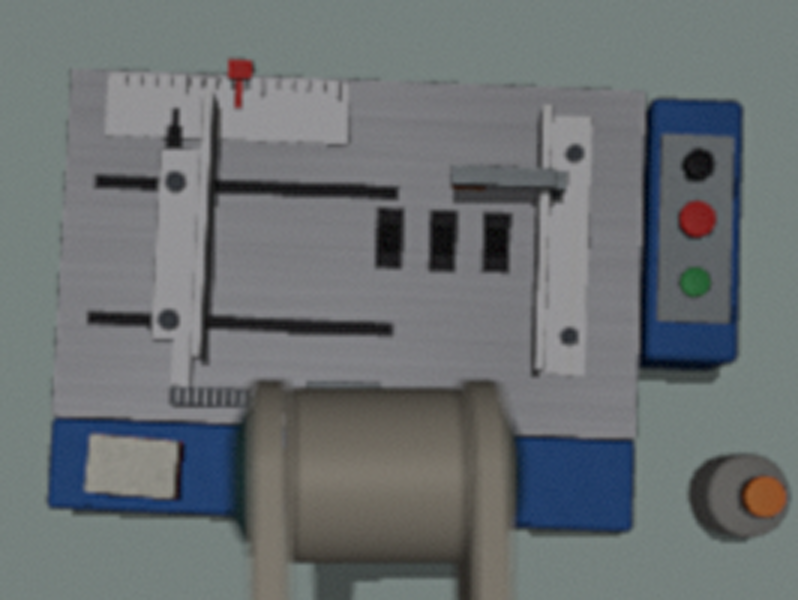

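The pointer tip moved from (168,109) to (176,109) in the crop, with the mark at (238,107), so the wheel drives as expected. The carton and bottle haven't moved. I'll carry on with this stroke.

carry_out:
  moves:
    - [[0, 0.0049, 0.0004, 5, 0, 0, 0], [0, 0.0049, 0.0004, 5, 0, 0, 0], [0, 0.0049, 0.0004, 5, 0, 0, 0], [0, 0.0049, 0.0004, 5, 0, 0, 0], [0, 0.0049, 0.0004, 5, 0, 0, 0]]

```text
t: 6.12
eef_pos: [530.0, 49.1, 114.4]
tool_rot: [0.966, -0.01, 0.005, -0.26]
ft_force: [-1.1, -0.0, 6.5]
opening: -0.4
grip_force: 2.6
```

```bash
cat > gap.py <<'E'
from h import *
def gap():
    im,_=grab_frame("top"); im=im.astype(float)
    a=np.arctan2(0,1); t=-.0217
    # blade rows (full image): pointer crop rows 110-122, red blade crop rows 82-104
    S=lambda A:cv2.resize(A,None,fx=4,fy=4,interpolation=cv2.INTER_CUBIC)
    w=im[160:182,222:310]
    g=im[:,:,:].max(2)[177:181,224:290]; c=im[168:175,262:277]
    red=np.clip(c[:,:,0]-c[:,:,1:].max(2)-25,0,None); 
    V,U=np.mgrid[168:175,262:277]; ru,rv=(U*red).sum()/red.sum(),(V*red).sum()/red.sum()
    dark=np.clip(75-g,0,None); V,U=np.mgrid[177:181,224:290]
    # keep the leftmost dark cluster (pointer); the guide's shadow lies right of it
    col=dark.sum(0); i=np.argmax(col>15); k=slice(max(i-2,0),i+6); D=dark[:,k]
    pu,pv=(U[:,k]*D).sum()/D.sum(),(V[:,k]*D).sum()/D.sum()
    f=lambda u,v:(lambda q:-np.sin(t)*q[0]+np.cos(t)*q[1])(ray("top",u,v,80))
    return im,(pu,pv),(ru,rv),f(pu,pv)-f(ru,rv),col
if __name__=="__main__":
    im,p,r,g,col=gap(); print("ptr",np.round(p,2),"red",np.round(r,2),"gap mm",round(g,2)); print(col.round().astype(int))
E
python3 gap.py; python3 st.py
```

```text
ptr [251.   178.52] red [269.07 170.92] gap mm 34.87
[  0   0   0   0   0   0   0   0   0   0   0   0   0   0   0   0   0   0
   0   0   0   0   0   0   0   0   0  89   0   0   0   0   0   0   0   0
   0   0   0   0  18 100   0   0   0   0   0   0   0   0   0   0   0   0
   0   0   0   0   0   0   0   0   0   0   0   0]
t 6.1667 pos [529.9  47.1 113. ] rel [  1.2 -31.1  47. ] R 56.4 ang -33.5
tilt -30.4 axle in tool axes mm [-1.4 -3.1 56.3] x [ 1.    -0.003  0.002] F [ -1.1 -11.   15.4]
```

carry_out:
  moves:
    - [[0.0, 0, -0.006, 0, 0, 0, 0], [0.0, 0, -0.006, 0, 0, 0, 0], [0, -0.0075, 0.0004, -6, 0, 0, 0], [0, -0.0075, 0.0004, -6, 0, 0, 0], [0, -0.0075, 0.0004, -6, 0, 0, 0], [0, -0.0075, 0.0004, -6, 0, 0, 0], [0, -0.0075, 0.0004, -6, 0, 0, 0], [0, -0.0075, 0.0004, -6, 0, 0, 0], [0, -0.0075, 0.0004, -6, 0, 0, 0], [0, -0.0075, 0.0004, -6, 0, 0, 0], [0, -0.0075, 0.0004, -6, 0, 0, 0], [0, -0.0075, 0.0004, -6, 0, 0, 0]]

```text
t: 7.17
eef_pos: [530.5, 116.7, 123.8]
tool_rot: [0.965, -0.01, -0.001, 0.262]
ft_force: [-0.5, -0.9, -0.5]
opening: 0.0
grip_force: 0.0
```

```bash
python3 - <<'E'
s=open("gap.py").read()
s=s.replace("dark=np.clip(75-g,0,None)","dark=np.clip(0.8*np.median(g)-g,0,None)").replace("col>15","col>50")
open("gap.py","w").write(s)
E
python3 gap.py; python3 st.py
```

```text
ptr [251.88 178.46] red [269.06 170.94] gap mm 33.14
[  0   0   0   0   0   0   0   0   0   0   0   0   0   0   0   0   0   0
   0   0   0   0   0   0   0   0   0 206 356 124   0   0   0   0   0   0
   0   0   0   0 146 320 247  68   0   0   0   0   0   0   0   0   0   0
   0   0   0   0   0   0   0   0   0   0   0   0]
t 7.2167 pos [529.  118.8 120.7] rel [-1.2 40.5 54.7] R 68.1 ang 36.5
tilt 30.7 axle in tool axes mm [ 1.2  6.9 67.8] x [ 1.     0.004 -0.002] F [-2.9  2.7 -2.4]
```

carry_out:
  moves:
    - [[0, 0.003, 0.003, 0, 0, 0, 0], [0, 0.002, 0.003, 0, 0, 0, 0], [0, 0, 0.003, 0, 0, 0, 0], [0, 0, 0.002, 0, 0, 0, 0], [0, 0, 0.0005, 0, 0, 0, 0], [0, 0, 0, 0, 0, 0, 0]]

```text
t: 7.72
eef_pos: [530.4, 104.7, 116.9]
tool_rot: [0.966, -0.012, -0.002, 0.258]
ft_force: [-2.4, 3.7, 5.5]
opening: 0.5
grip_force: 3.4
```

```bash
python3 st.py
```

```text
t 7.7167 pos [530.4 104.7 116.9] rel [ 0.4 26.5 50.9] R 57.4 ang 27.5
tilt 29.9 axle in tool axes mm [-0.5 -2.4 57.4] x [ 1.    -0.002  0.002] F [-2.4  3.7  5.5]
```

carry_out:
  moves:
    - [[0, 0.0049, 0.0009, 5, 0, 0, 0], [0, 0.0049, 0.0006, 5, 0, 0, 0], [0, 0.0049, 0.0005, 5, 0, 0, 0]]

```text
t: 7.97
eef_pos: [530.6, 91.2, 121.8]
tool_rot: [0.992, -0.011, 0.001, 0.127]
ft_force: [-0.4, 0.9, 1.1]
opening: 0.2
grip_force: 0.5
```

carry_out:
  moves:
    - [[0, 0.0049, 0.0005, 5, 0, 0, 0], [0, 0.0049, 0.0004, 5, 0, 0, 0], [0, 0.0049, 0.0004, 5, 0, 0, 0]]

```text
t: 8.22
eef_pos: [530.3, 75.5, 123.1]
tool_rot: [1.0, -0.012, 0.003, -0.003]
ft_force: [-0.0, 0.9, 0.5]
opening: -0.0
grip_force: 0.0
```

```bash
python3 gap.py|head -1;python3 st.py
```

```text
ptr [254.05 178.54] red [269.   170.97] gap mm 28.76
t 8.2667 pos [530.4  73.3 122.9] rel [ 1.1 -4.9 56.9] R 57.1 ang -4.9
tilt -0.5 axle in tool axes mm [-1.4 -4.4 56.9] x [ 1.    -0.005  0.005] F [-0.  -1.8  6.8]
```

carry_out:
  moves:
    - [[0, 0.0045, 0.0012, 5, 0, 0, 0], [0, 0.0045, 0.0004, 5, 0, 0, 0], [0, 0.0045, 0.0004, 5, 0, 0, 0]]

```text
t: 8.52
eef_pos: [530.3, 62.3, 120.5]
tool_rot: [0.991, -0.011, 0.004, -0.132]
ft_force: [-1.3, 1.1, 3.1]
opening: 0.0
grip_force: 1.3
```

carry_out:
  moves:
    - [[0, 0.0049, 0.0005, 5, 0, 0, 0], [0, 0.0049, 0.0005, 5, 0, 0, 0], [0, 0.0049, 0.0005, 5, 0, 0, 0], [0, 0, 0, 0, 0, 0, 0]]

```text
t: 8.85
eef_pos: [530.0, 46.3, 112.7]
tool_rot: [0.965, -0.013, 0.005, -0.26]
ft_force: [-1.0, -4.7, 7.3]
opening: 0.4
grip_force: 4.3
```

```bash
python3 gap.py|head -1;python3 st.py
```

```text
ptr [257.12 178.57] red [269.26 168.69] gap mm 23.0
t 8.9 pos [530.   46.6 112.9] rel [  1.3 -31.6  46.9] R 56.5 ang -34.0
tilt -30.0 axle in tool axes mm [-1.7 -3.9 56.4] x [ 1.    -0.006  0.003] F [-0.6 -6.7  8.8]
```

carry_out:
  moves:
    - [[0.0, 0, -0.006, 0, 0, 0, 0], [0.0, 0, -0.006, 0, 0, 0, 0], [0, -0.007, 0.0004, -6, 0, 0, 0], [0, -0.007, 0.0004, -6, 0, 0, 0], [0, -0.007, 0.0004, -6, 0, 0, 0], [0, -0.007, 0.0004, -6, 0, 0, 0], [0, -0.007, 0.0004, -6, 0, 0, 0], [0, -0.007, 0.0004, -6, 0, 0, 0], [0, -0.007, 0.0004, -6, 0, 0, 0], [0, -0.007, 0.0004, -6, 0, 0, 0], [0, -0.007, 0.0004, -6, 0, 0, 0], [0, -0.007, 0.0004, -6, 0, 0, 0]]

```text
t: 9.9
eef_pos: [530.5, 111.4, 122.9]
tool_rot: [0.965, -0.011, -0.001, 0.261]
ft_force: [-0.1, 0.2, -0.3]
opening: -0.3
grip_force: 0.0
```

carry_out:
  moves:
    - [[0, 0, 0.003, 0, 0, 0, 0], [0, 0, 0.003, 0, 0, 0, 0], [0, 0, 0.002, 0, 0, 0, 0], [0, 0, 0.002, 0, 0, 0, 0], [0, 0, 0.001, 0, 0, 0, 0], [0, 0, 0, 0, 0, 0, 0]]

```text
t: 10.4
eef_pos: [530.0, 106.3, 115.8]
tool_rot: [0.967, -0.012, -0.002, 0.256]
ft_force: [-12.6, 12.6, 18.3]
opening: -0.1
grip_force: 11.2
```

```bash
sed -i 's/f(pu,pv)-f(ru,rv)/f(pu,pv)-f(269.06,170.93)/' gap.py; python3 gap.py|head -1;python3 st.py
```

```text
ptr [257.37 178.51] red [269.23 168.56] gap mm 22.32
t 10.45 pos [530.  106.3 115.8] rel [ 0.  28.1 49.8] R 57.2 ang 29.4
tilt 29.7 axle in tool axes mm [-0.1 -0.3 57.2] x [ 1.    -0.002  0.002] F [-12.1  13.1  18.5]
```

carry_out:
  moves:
    - [[0, 0.0047, 0.0003, 5, 0, 0, 0], [0, 0.0047, 0.0004, 5, 0, 0, 0], [0, 0.0047, 0.0004, 5, 0, 0, 0]]

```text
t: 10.7
eef_pos: [530.4, 93.0, 121.1]
tool_rot: [0.992, -0.011, 0.001, 0.126]
ft_force: [-5.6, 4.8, 11.5]
opening: 0.2
grip_force: 6.1
```

carry_out:
  moves:
    - [[0, 0.0047, 0.0008, 5, 0, 0, 0], [0, 0.0047, 0.0006, 5, 0, 0, 0], [0, 0.0047, 0.0005, 5, 0, 0, 0]]

```text
t: 10.95
eef_pos: [530.5, 77.5, 122.8]
tool_rot: [1.0, -0.012, 0.003, -0.004]
ft_force: [-9.7, 2.4, 16.5]
opening: -0.1
grip_force: 7.8
```

```bash
python3 gap.py|head -1;python3 st.py
```

```text
ptr [261.09 178.6 ] red [269.09 170.96] gap mm 14.98
t 11.0 pos [530.7  75.2 122.7] rel [ 1.3 -2.9 56.7] R 56.8 ang -3.0
tilt -0.7 axle in tool axes mm [-1.7 -2.3 56.7] x [ 1.    -0.004  0.007] F [-10.5  -0.8  21.8]
```

carry_out:
  moves:
    - [[0, 0.0047, 0.0002, 5, 0, 0, 0], [0, 0.0047, 0.0003, 5, 0, 0, 0], [0, 0.0047, 0.0003, 5, 0, 0, 0], [0, 0.0047, 0.0003, 5, 0, 0, 0], [0, 0.0047, 0.0003, 5, 0, 0, 0], [0, 0.0047, 0.0003, 5, 0, 0, 0]]

```text
t: 11.5
eef_pos: [530.2, 48.7, 114.1]
tool_rot: [0.965, -0.011, 0.007, -0.261]
ft_force: [-6.5, -1.9, 8.4]
opening: -0.3
grip_force: 4.2
```

carry_out:
  moves:
    - [[0.0, 0, -0.006, 0, 0, 0, 0], [0.0, 0, -0.006, 0, 0, 0, 0], [0, -0.007, 0.0004, -6, 0, 0, 0], [0, -0.007, 0.0004, -6, 0, 0, 0], [0, -0.007, 0.0004, -6, 0, 0, 0], [0, -0.007, 0.0004, -6, 0, 0, 0], [0, -0.007, 0.0004, -6, 0, 0, 0], [0, -0.007, 0.0004, -6, 0, 0, 0], [0, -0.007, 0.0004, -6, 0, 0, 0], [0, -0.007, 0.0004, -6, 0, 0, 0], [0, -0.007, 0.0004, -6, 0, 0, 0], [0, -0.007, 0.0004, -6, 0, 0, 0]]

```text
t: 12.5
eef_pos: [531.1, 113.0, 122.3]
tool_rot: [0.965, -0.011, 0.0, 0.261]
ft_force: [0.0, 0.0, 0.0]
opening: 0.1
grip_force: 0.0
```

carry_out:
  moves:
    - [[0, 0, 0.003, 0, 0, 0, 0], [0, 0, 0.003, 0, 0, 0, 0], [0, 0, 0.001, 0, 0, 0, 0], [0, 0, 0, 0, 0, 0, 0]]

```text
t: 12.83
eef_pos: [530.5, 108.1, 115.1]
tool_rot: [0.966, -0.012, -0.002, 0.257]
ft_force: [-0.3, 2.7, 1.7]
opening: -0.2
grip_force: 1.3
```

```bash
python3 gap.py|head -1;python3 st.py
```

```text
ptr [265.52 178.51] red [269.06 170.92] gap mm 6.27
t 12.8833 pos [530.6 108.  115.2] rel [ 0.5 29.8 49.2] R 57.5 ang 31.2
tilt 29.8 axle in tool axes mm [-0.6  1.4 57.5] x [ 1.    -0.002  0.002] F [-1.1  2.7  3.7]
```

carry_out:
  moves:
    - [[0, 0, 0.001, 0, 0, 0, 0], [0, 0, 0.0007, 0, 0, 0, 0], [0, 0.0047, 0.0003, 5, 0, 0, 0], [0, 0.0047, 0.0004, 5, 0, 0, 0], [0, 0.0047, 0.0004, 5, 0, 0, 0], [0, 0, 0.0005, 0, 0, 0, 0], [0, 0, 0, 0, 0, 0, 0]]

```text
t: 13.47
eef_pos: [531.2, 93.0, 121.1]
tool_rot: [0.992, -0.013, 0.002, 0.129]
ft_force: [-5.0, 2.7, 16.1]
opening: -0.0
grip_force: 8.2
```

```bash
python3 - <<'E'
from gap import *
im,p,r,g,col=gap(); print(p,r,g)
cv2.imwrite("pics/c3.png",cv2.resize(im[150:195,220:310,::-1],None,fx=8,fy=8,interpolation=cv2.INTER_CUBIC))
E
python3 st.py
```

```text
(np.float64(267.527397260274), np.float64(178.4703196347032)) (np.float64(269.065), np.float64(170.9275)) 2.3270503348421983
t 13.5167 pos [531.3  93.2 121.1] rel [ 1.5 15.  55.1] R 57.1 ang 15.2
tilt 14.9 axle in tool axes mm [-1.9  0.3 57.1] x [ 1.    -0.003  0.006] F [-4.9  2.5 15.8][ WARN:0@1.829] global loadsave.cpp:1063 imwrite_ Unsupported depth image for selected encoder is fallbacked to CV_8U.
```

View pics/c3.png

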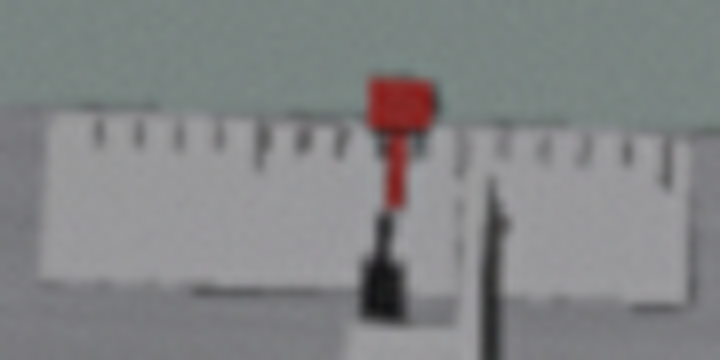

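In this 8x crop the pointer tip is at (384,218) and the red tip at (396,205). That puts the pointer about 2.3 mm short, which needs roughly another 9°.

carry_out:
  moves:
    - [[0, 0.0046, 0.0003, 4.7, 0, 0, 0], [0, 0.0046, 0.0003, 4.7, 0, 0, 0], [0, 0, 0, 0, 0, 0, 0], [0, 0, 0, 0, 0, 0, 0]]

```text
t: 13.85
eef_pos: [531.3, 83.6, 122.6]
tool_rot: [0.999, -0.013, 0.003, 0.048]
ft_force: [-4.7, 0.8, 17.1]
opening: -0.3
grip_force: 8.5
```

```bash
python3 gap.py|head -1;python3 st.py
```

```text
ptr [268.75 178.46] red [269.07 170.93] gap mm -0.08
t 13.9 pos [531.3  83.8 122.6] rel [ 1.8  5.6 56.6] R 56.9 ang 5.6
tilt 5.5 axle in tool axes mm [-2.1  0.1 56.9] x [ 1.    -0.003  0.007] F [-5.5  0.4 16.7]
```

Set to -0.1 mm. I'll lift straight off along the tool axis and check again.

carry_out:
  moves:
    - [[0, 0, -0.003, 0, 0, 0, 0], [0, 0, -0.01, 0, 0, 0, 0], [0, 0, -0.02, 0, 0, 0, 0], [0, 0, -0.02, 0, 0, 0, 0], [0, 0, -0.02, 0, 0, 0, 0], [0, 0, -0.02, 0, 0, 0, 0], [0, 0, 0, 0, 0, 0, 0], [0, 0, 0, 0, 0, 0, 0]]

```text
t: 14.57
eef_pos: [530.3, 93.9, 212.1]
tool_rot: [0.999, -0.011, 0.001, 0.049]
ft_force: [-0.4, -0.5, -0.5]
opening: 0.0
grip_force: 0.0
```

```bash
python3 - <<'E'
from gap import *
im,p,r,g,col=gap(); print(p,r,g)
cv2.imwrite("pics/c4.png",cv2.resize(im[150:195,220:310,::-1].astype(np.uint8),None,fx=8,fy=8,interpolation=cv2.INTER_CUBIC))
E
python3 st.py
```

```text
(np.float64(268.6619496855346), np.float64(178.43121069182388)) (np.float64(269.06852791878174), np.float64(170.93274111675126)) 0.09695995831219761
t 14.6167 pos [529.7  93.9 210.6] rel [ -0.   15.7 144.6] R 145.4 ang 6.2
tilt 5.6 axle in tool axes mm [ -0.    1.5 145.4] x [ 1.    -0.001  0.   ] F [-1.1 -0.6  0.4]
```

View pics/c4.png

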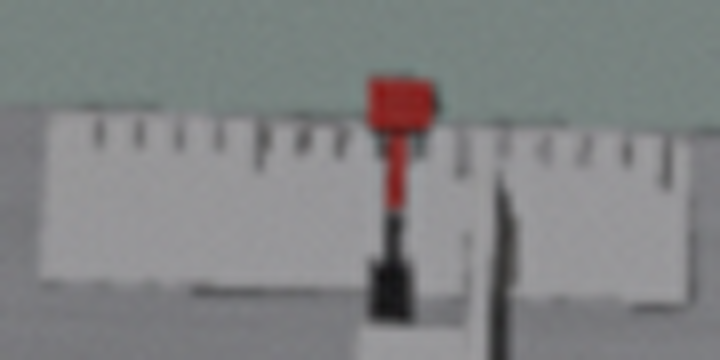

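The pointer tip at (393,215) now lines up with the red tip at (396,205), and the hand is clear. I'll hand it in.

```bash
python3 -c "
from rig import robot
print(robot.finish_job())"
```

```text
the job is handed in; nothing more can be done
None
```

The guide is set and the job handed in at about 15 s: the last picture put the pointer about 0.1 mm from the centre of the red mark, the hand was clear with no contact force, and only the wheel was driven; no verdict came back.

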